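# Stack a half-turned tote over a loaded one and slide it home

### The job

The lower tote holds a populated board, so the empty tote with the carrying bar must be stacked on it, not nested into it: lift it, turn it half a turn, and set it down with its four side lugs on the raised pads of the aluminium saddle, short of the seats. Then slide it gently along the pads until the lugs come up against the saddle's stops, let it drop level into the four seats, and let go. Do not ram the stops or touch the board, and leave everything else on the bench where it is.

Things in the scene. Friction and masses are not known exactly. Their poses are not given: they have to be found in the camera images.
- upper_tote: Empty dark grey tote, loose, 0.27 to 0.53 kg, 220 (its x) x 104 (y) x 65 mm high; origin at the centre of its underside, z up. The +x end wall is cut down to 35 mm. A rigid carrying bar crosses the middle along y. It starts on the bench with its x roughly the same way as the lower tote's x (the nesting way).
- upper_handle (a point): Centre of the carrying bar of the loose tote, 92 mm above its underside at tote x = y = 0. The bar is 14 mm wide in x, 16 mm high (z 84 to 100), 94 mm free along y between its posts. Axes as the tote.
- upper_front (a point): Middle of the cut-down +x end of the loose tote, at tote x = +110 mm, 35 mm up.
- upper_lug (a point): Underside of one of the loose tote's four side lugs (x = +85, y = +61 mm). Lugs stand on both long sides, centred at x = +85 and x = -25 mm, 20 mm long in x, from y = 52 to 70 mm, undersides 8 mm and tops 18 mm above the tote's underside.
- lower_tote: Dark grey tote fixed to the bench, 260 (its x) x 154 (y) x 85 mm high, end walls only 70 mm; origin at the centre of its underside. Inward ledges on both long sides (tops z = 85 mm, from y = +-55 mm outward) carry a stiff aluminium saddle; its cross bar is at the -x end. The saddle was left anywhere s = 0 to 16 mm towards +x: s is not reported, feel for it.
- lower_slot (a point): One of four slots in the lower tote's ledges, 28 mm long, centred at x = +85 and x = -25 mm on both sides. With both totes' x the same way the loose tote's lugs fall through them and it nests onto the board; turned half a turn the lugs land on the saddle.
- lower_landing (a point): Where the underside centre of the half-turned loose tote goes to lie on the saddle's pads for every s: lower tote x = -17, y = 0, z = 82 mm; 3 mm room sideways. Pads: both sides, tops z = 90 mm, from x = -121+s to -86+s and -11+s to 24+s mm.
- lower_seats (a point): Underside centre of the seated tote if s = 0: lower tote x = 12.5, z = 77 mm; in truth x = 12.5+s with lugs against the stops. After each pad, towards +x, come a seat 23.5 mm long, 5 mm below the pad, and a stop 11 mm higher than the pad, face at x = -62.5+s and 47.5+s mm. Pushes under 30 N do not shift the saddle.
- board: Green fader circuit board inside the lower tote, fixed, its parts reaching 39 mm above the bench; origin at the centre of the underside.
- flux_bottle: Bystander, loose: small white bottle, 24 mm across, 75 mm tall, standing; origin at its underside centre.
- screwdriver: Bystander, loose: screwdriver lying on the bench, 130 mm long; origin at its underside (as it lies).
- solder_spool: Bystander, loose: metal solder spool, 56 mm across, 40 mm tall; origin at its underside centre.
- knob_dish: Bystander, loose: white bowl, 76 mm across, 30 mm tall; origin at its underside centre.
- multimeter: Bystander, loose: grey multimeter lying flat, 150 x 75 x 35 mm; origin at its underside centre.
- tip_cleaner: Bystander, loose: brass tip-cleaner pot, 70 mm across, 50 mm tall; origin at its underside centre.
- charger_brick: Bystander, loose: black power brick, 110 x 50 x 32 mm; origin at its underside centre.
Not all that is in view belongs to the job. Leave any orange look-alike of the upper_tote alone.

How it is judged:
By the outcome, as a careful person would: the job done as asked, in the order asked, and still so for the second after the job is handed in, with the robot touching nothing.
It also fails if it takes over 58 s, if anything falls off the work surface, if the arm or the gripper's body presses on something with over 40 N, if the wrist force passes 120 N, or if a joint passes its speed limit or range.

### The arm

A 6-joint arm with a two-finger parallel gripper is mounted at the origin on the work surface. World frame = base frame: x ahead of the robot, y to its left, z up, the work surface at z = 0. Lengths are in m, angles in rad, forces in N, time in s.
With the tool pointing down it reaches from about 0.3 to 0.85 m from the base axis. Payload 5.4 kg.
Tool frame: the origin (TCP) lies at the very end of the fingers, on their centre line; the grasp point (between the pads) lies 19 mm behind it; z points along the fingers, y is the line along which they close (so a half turn about z gives the same grasp; the last joint's range is limited). The gripper opens to 85 mm and grips with 20 to 120 N. Pads are 22 mm wide; open, the fingers measure 114 mm over their backs; the gripper's body (76 mm by 85 mm) begins 54 mm behind the grasp point. The pads swing forward as they close: fully open they stand 13 mm farther back than shut.
Start: joints at [-1.44, 0.158, 1.597, -0, 1.386, -0.21], TCP at [0.192, -0.542, 0.231] pointing down, gripper open.
Joint ranges: [-2.91, 2.91], [-0.94, 2.29], [0.18, 2.7], [-1.29, 4.43], [0.17, 2.64], [-3, 3]. Speed limits (rad/s): [2.57, 2.57, 3.14, 3.14, 3.14, 3.14].

### API

Orientations are given as a rotation vector (axis times angle).
In Python, from workcell import robot, viewer, order gives the robot as it stands.
- The arm moves only by the tool jog_arm, never from a script. Its argument "plan" is text: rows parted by semicolons, each of 4 numbers parted by spaces: the shift along the tool's x, y, z in cm, then the turn about the tool's z in degrees. A call has 1 to 20 rows; each row shifts and turns the commanded pose from where the row before left it, along the tool's axes as they then stand; what a row does not reach is not made up. A row lasts 1/12 s, in which the tool goes at most 41.7 mm and 7.16 degrees, less where a joint would pass 70% of its speed; a pose out of reach is approached as far as the arm can. A call is refused whole if a number of a shift passes 4.17 or a number of a turn 7.16, either way. A call with a gripper value outside its range is refused whole. "grip" is the finger opening in cm, from 0 to 8.54, set as the call begins (left out, the last holds). The fingers move at their own pace and stop on an object; the grip force is fixed at half the most. Time passes only in rows, so rows that do not move let the fingers close. It gives the time, the measured TCP pose, the force, the opening and the grip force at its end, in the units of the state.
- robot.state(): the state, without advancing time (a new reading comes with each control period).
- viewer.grab_frame(name): name is "scene" or "top"; returns (picture, depth): 384x512x3 uint8, blue, green, red; 384x512 float32, m along the optical axis (not along the pixel's ray), 0 where there is no reading.
- viewer.camera_info(name): a dict with "fx", "fy", "cx", "cy" (pixels), "k1" (the pictures are not rectified: a ray, as slopes to the right and down, at radius r is drawn at 1 + k1 r^2 times it, then the intrinsics apply), "T" (4x4, takes a point from camera to world coordinates). Camera axes: x right, y up, looking along -z (the intrinsics and any distortion apply to the point x, -y, -z); pixel columns grow to the right and rows downward; lengths in m; the calibration is good to about 2 mm. A picture is of the moment at which its call begins. camera_info takes no time and is no camera call.
- order.finish_job(): hands the job in; it is judged then, once.
The state is a dict: "clock": time; "joint_positions": joint angles; "joint_vel": joint speeds; "tau": joint torques, N m; "ee_pos": TCP position; "ee_rot": TCP orientation; "force": force on the tool from outside, world axes, zero at the start; "wrist_torque": the same for the moment, N m; "width": finger opening in m; "grip_force": force on a finger pad.
Only numpy, scipy, OpenCV 4.12 (cv2) and the standard library are available. Lean on these libraries where they do the work, as an engineer would, in place of code of your own. Each camera call takes 0.05 s, during which the arm holds its last target. There are 200 camera calls.

## Working session

There is one attempt and no reset: what is moved stays moved. The work goes in short steps, Python scripts to look and compute and a tool call to move; the robot and the scene stay as the last step left them, time stands still between calls to the robot, and variables do not carry over. Pictures are saved under pics/ and viewed, at most 10 in all, crops included, and the job is handed in when it is done.

Besides the shell and the picture viewer there is one more tool, called as a command line: name --argument value ..., lists and objects as JSON in quotes. jog_arm: Moves the arm, as the interface text tells. Its arguments: {"type":"object","properties":{"plan":{"type":"string"},"grip":{"type":"number"}},"required":["plan"]}

```bash
mkdir -p pics; cat > h.py <<'E'
import numpy as np, cv2
from workcell import robot, viewer, order
def cloud(name):
    img,d=viewer.grab_frame(name); c=viewer.camera_info(name)
    v,u=np.mgrid[0:384,0:512]
    K=np.array([[c['fx'],0,c['cx']],[0,c['fy'],c['cy']],[0,0,1.]])
    p=cv2.undistortPoints(np.stack([u,v],-1).reshape(-1,1,2).astype(np.float64),K,np.array([c['k1'],0,0,0,0.])).reshape(384,512,2)
    X=np.stack([p[...,0]*d,-p[...,1]*d,-d,np.ones_like(d)],-1)@np.array(c['T']).T
    X=X[...,:3]; X[d==0]=np.nan
    return img,d,X
E
python3 - <<'E'
from h import *
for n in ['scene','top']:
    i,d,X=cloud(n); cv2.imwrite(f'pics/{n}0.png',cv2.resize(i,(768,576))); np.savez(f'{n}0.npz',i=i,X=X)
    c=viewer.camera_info(n);print(n,c['fx'],c['k1'],np.round(c['T'],3).tolist(),(d==0).mean())
print(robot.state())
E
```

```text
scene 348.92594004701647 0.03464455580920898 [[-0.854, -0.441, 0.276, 0.791], [0.52, -0.729, 0.445, 0.427], [0.005, 0.523, 0.852, 0.87], [0.0, 0.0, 0.0, 1.0]] 0.004343668619791667
top 381.94509142852246 -0.12035822662021499 [[-0.017, 0.996, -0.084, 0.419], [-1.0, -0.018, -0.008, 0.007], [-0.01, 0.083, 0.996, 1.348], [0.0, 0.0, 0.0, 1.0]] 0.0035298665364583335
{'clock': 0.1, 'joint_positions': array([-1.44012487e+00,  1.59012602e-01,  1.59812761e+00, -2.19313927e-05,
        1.38620877e+00, -2.10099898e-01]), 'joint_vel': array([-3.58060393e-04, -2.19909862e-03, -4.86291027e-03, -1.07069138e-03,
        1.08328180e-03, -3.00926274e-05]), 'tau': array([-1.14138831e-03, -3.96991682e+01, -3.32338107e+01, -2.00872282e-04,
        4.27302613e-03,  1.21331919e-05]), 'ee_pos': array([ 0.19207302, -0.54138268,  0.23038976]), 'ee_rot': array([-3.09436919e+00, -5.32404706e-01, -7.56617005e-05]), 'force': array([ 0.20846516, -0.11880905,  0.03204072]), 'wrist_torque': array([0.00813811, 0.03537136, 0.0036269 ]), 'grip_force': 0.0, 'width': 0.08517714646904934}
```

View pics/scene0.png

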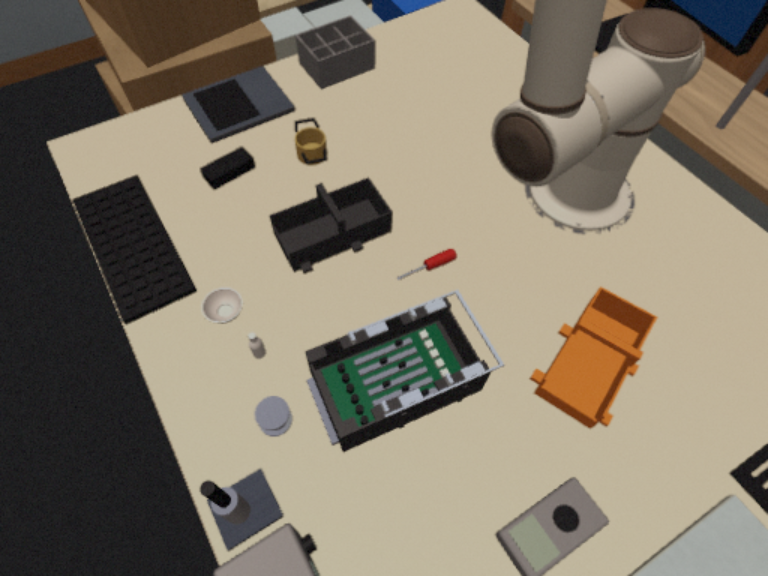

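View pics/top0.png

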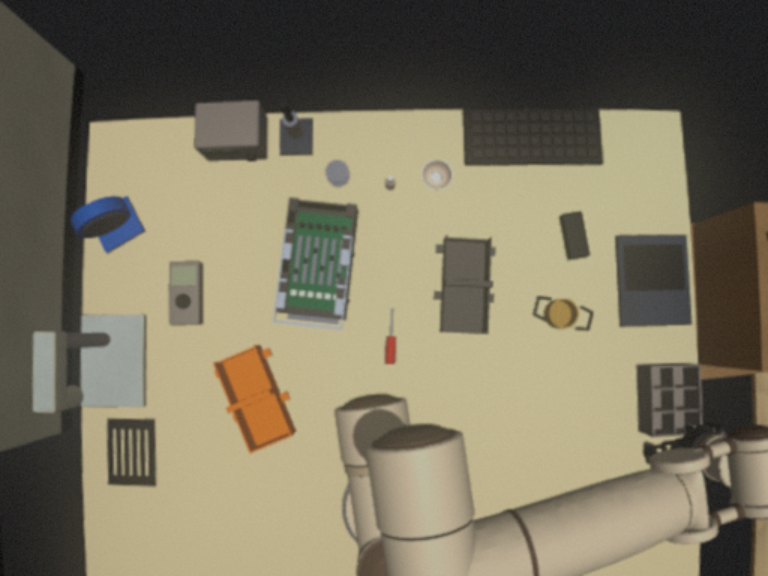

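Scene view: grey tote at about (330,225), lower tote with saddle and board at (405,370), orange look-alike at (595,360). Top view: grey tote at (467,285) and lower tote at (317,262), both with +x pointing up the image (world +x), crossbar at row 322.

```bash
cat > m.py <<'E'
from h import *
def rect(P): 
    (c,s,a)=cv2.minAreaRect((P[:,:2]*1000).astype(np.float32)); return np.round(c,1),np.round(s,1),round(a,2),len(P)
E
python3 - <<'E'
from m import *
for n in ['scene','top']:
    f=np.load(n+'0.npz');X=f['X'].reshape(-1,3); I=f['i'].reshape(-1,3).astype(int)
    def sel(x0,x1,y0,y1,z0,z1,extra=True): return X[(X[:,0]>x0)&(X[:,0]<x1)&(X[:,1]>y0)&(X[:,1]<y1)&(X[:,2]>z0)&(X[:,2]<z1)&extra]
    print(n,'table z',np.nanmedian(sel(.3,.7,-.05,.02,-.02,.02)[:,2]))
    # upper
    A=(.3,.65,-.32,-.1)
    print('up all',rect(sel(*A,.025,.2)),'hist',np.histogram(sel(*A,.02,.13)[:,2],bins=np.arange(.02,.131,.01))[0])
    print('bar',rect(sel(*A,.085,.12)), 'rim',rect(sel(*A,.055,.075)))
    B=(.33,.68,.03,.27)
    print('low hist',np.histogram(sel(*B,.02,.13)[:,2],bins=np.arange(.02,.131,.005))[0])
    print('low all',rect(sel(*B,.06,.2)))
    g=(I[:,1]>I[:,0]+20)&(I[:,1]>I[:,2]+20)
    G=sel(*B,.0,.06,g); print('green',rect(G))
    br=I.min(1)>110
    S=sel(*B,.08,.12,br); print('saddle',rect(S),'stops',rect(sel(*B,.096,.115)))
E
```

```text
scene table z -0.00037839743410528204
up all (array([ 513.5, -177.7]), array([108.8, 221.5]), 86.08, 1629) hist [291 329 297 322 321  17  25 131  33   0   0]
bar (array([ 514.6, -177.3]), array([107. ,  15.2]), 86.62, 182) rim (array([ 513.1, -177.9]), array([108.8, 220.8]), 85.91, 492)
low hist [851 389 261 162 106  96  91  96  90 135 108 112 484 788 354  43  47   0
   0   0   0   0]
low all (array([557.7, 163.4]), array([157.6, 266.4]), 82.37, 2161)
green (array([571.2, 144.8]), array([122.3, 221.2]), 87.53, 1523)
saddle (array([529.4, 165.9]), array([155.3, 209.6]), 82.55, 915) stops (array([574.1, 160.4]), array([146.2, 116.3]), 82.74, 84)
top table z -3.845053755557881e-05
up all (array([ 514.4, -184.9]), array([118.9, 220.6]), 86.04, 567) hist [ 75  83  53  50 195  10   4  86  59   0   0]
bar (array([ 514.9, -178.6]), array([102.8,  14.5]), 86.11, 147) rim (array([ 514.8, -178.4]), array([105.8, 220.5]), 86.02, 226)
low hist [378 204  62  47  23  10  16  10  14  32  33  29 217 404 199  26  21   3
   0   0   0   0]
low all (array([557.6, 160.3]), array([155.1, 264.5]), 82.54, 978)
green (array([577.7, 161.1]), array([128.8, 221.8]), 82.33, 1048)
saddle (array([531.2, 165.1]), array([152. , 211.2]), 82.44, 526) stops (array([574.4, 157.7]), array([146.8, 114.6]), 82.65, 43)
```

jog_arm --plan "0 0 0 -6.65;0 0 0 -6.65;0 0 0 -6.65;0 0 0 -6.65;0 0 0 -6.65;0 0 0 -6.65;0 0 0 -6.65;0 0 0 -6.65;0 0 0 -6.65;0 0 0 -6.65" --grip 8.54

```text
clock: 0.93
ee_pos: [0.1921, -0.5415, 0.2307]
ee_rot: [-2.29, -2.149, -0.001]
force: [-0.2, -0.1, 0.1]
width: 0.0854
grip_force: 0.0
```

jog_arm --plan "1.8 1.4 0 0;2.7 2.1 0 0;2.7 2.1 0 0;2.7 2.1 0 0;2.7 2.1 0 0;2.7 2.1 0 0;2.7 2.1 0 0;2.7 2.1 0 0;2.7 2.1 0 0;2.7 2.1 0 0;2.7 2.1 0 0;2.7 2.1 0 0;2.7 2.1 0 0;2.7 2.1 0 0;1.5 1 0 0;0 0 0 0;0 0 0 0"

```text
clock: 2.35
ee_pos: [0.515, -0.1787, 0.2308]
ee_rot: [-2.294, -2.145, 0.001]
force: [-0.5, -0.4, -1.0]
width: 0.0856
grip_force: 0.0
```

```bash
cat >> m.py <<'E'
from scipy.spatial.transform import Rotation as Rn
def go(x,y,z,psi):
    s=robot.state(); R=Rn.from_rotvec(s['ee_rot']).as_matrix(); yaw=np.degrees(np.arctan2(R[1,1],R[0,1]))
    print('t %.2f'%s['clock'],'pos',np.round(s['ee_pos']*1e3,1),'psi %.2f tilt %.2f'%(yaw,np.degrees(np.arccos(-R[2,2]))),'F',np.round(s['force'],1),'w %.1f'%(s['width']*1e3),'gf %.1f'%s['grip_force'],'q6 %.2f'%s['joint_positions'][5])
    print(' cm tool',np.round(100*R.T@(np.array([x,y,z])-s['ee_pos']),2),'turn',round(-(psi-yaw),2))
    return s
E
python3 - <<'E'
from m import *
go(.515,-.178,.073,-4)
# lower tote in its frame
t=np.radians(-7.5); c=np.array([.5577,.161])
for n in ['scene','top']:
    X=np.load(n+'0.npz')['X'].reshape(-1,3)
    p=(X[:,:2]-c)@np.array([[np.cos(t),-np.sin(t)],[np.sin(t),np.cos(t)]])*1e3; z=X[:,2]*1e3
    m=(abs(p[:,0])<160)&(abs(p[:,1])<90)
    for nm,a,b,e in [('endwall',58,73,abs(p[:,1])<50),('ledges',83,88,p[:,1]==p[:,1]),('stops',96,105,p[:,1]==p[:,1])]:
        q=p[m&(z>a)&(z<b)&e]; print(n,nm,'x',np.round(np.percentile(q[:,0],[0,2,50,98,100])),'y',np.round(np.percentile(q[:,1],[0,2,98,100])),np.histogram(q[:,0],bins=np.arange(-150,151,10))[0])
E
```

```text
t 2.35 pos [ 515.  -178.7  230.8] psi -3.86 tilt 0.07 F [-0.5 -0.4 -1. ] w 85.6 gf 0.0 q6 -0.49
 cm tool [7.000e-02 1.000e-02 1.578e+01] turn 0.14
scene endwall x [-110. -109. -106.  150.  150.] y [-50. -47.  48.  50.] [  0   0   0   1 115   0   0   0   0   0   0   0   0   0   0   0   0   0
   0   0   0   0   0   0   0   0   0   0   0  74]
scene ledges x [-134. -127.   53.  147.  150.] y [-76. -74.  78.  79.] [ 0  5 33  3 38 14 15 11 32 52 27 40 45 17  5  8 18 15 14 43 51 42 42 68
 23 16 18 72 64 68]
scene stops x [-42. -41.  17.  74.  75.] y [-72. -71.  74.  75.] [ 0  0  0  0  0  0  0  0  0  0  8 34  0  0  0  0  0  0  0  0  0 10 32  0
  0  0  0  0  0  0]
top endwall x [-109. -109.  148.  152.  152.] y [-50. -48.  47.  48.] [ 0  0  0  0 31  0  0  0  0  0  0  0  0  0  0  0  0  0  0  0  0  0  0  0
  0  0  0  0  0 37]
top ledges x [-132. -130.   30.  149.  152.] y [-75. -74.  76.  77.] [ 0  9 18  1 24 13 10  9 17 23 18  9 24  6  5  7 11 11  9 16 19 26 13 23
 13  7  3 26 27 30]
top stops x [-41. -40. -10.  74.  74.] y [-75. -72.  72.  72.] [ 0  0  0  0  0  0  0  0  0  0  3 17  0  0  0  0  1  0  0  1  0  2 16  0
  0  0  0  0  0  0]
```

jog_arm --plan "0.05 0 2 0.14;0 0 3 0;0 0 3 0;0 0 3 0;0 0 2.5 0;0 0 1.5 0;0 0 0.8 0;0 0 0 0;0 0 0 0"

```text
clock: 3.1
ee_pos: [0.515, -0.1798, 0.0738]
ee_rot: [2.301, 2.139, -0.0]
force: [-0.1, 0.4, 0.9]
width: 0.0857
grip_force: 0.0
```

jog_arm --plan "0 0 0 0;0 0 0 0;0 0 0 0;0 0 0 0;0 0 0 0;0 0 0 0;0 0 0 0;0 0 0 0;0 0 0 0;0 0 0 0" --grip 0

```text
clock: 3.93
ee_pos: [0.5153, -0.179, 0.0737]
ee_rot: [2.299, 2.14, 0.0]
force: [-1.5, 0.3, 4.8]
width: 0.0129
grip_force: 60.3
```

```bash
python3 -c "
from m import *
s=go(.515,-.178,.25,-4);print(s['wrist_torque'])"
```

```text
t 3.93 pos [ 515.3 -179.    73.7] psi -4.11 tilt 0.03 F [-1.5  0.3  4.8] w 12.9 gf 60.3 q6 -0.48
 cm tool [  0.1   -0.03 -17.63] turn -0.11
[0.11280969 0.22412237 0.04558595]
```

jog_arm --plan "0 0 0 0;0 0 0 0;0 0 0 0;0 0 0 0;0 0 0 0;0 0 0 0;0 0 -1.5 0;0 0 -3 0;0 0 -1.5 0;0 0 0 3;0 0 0 6;0 0 0 7;0 0 0 7;0 0 0 7;0 0 0 7;0 0 0 7;0 0 0 7;0 0 0 7;0 0 0 7" --grip 8.54

```text
clock: 5.52
ee_pos: [0.5151, -0.1789, 0.1333]
ee_rot: [-3.091, -0.56, 0.0]
force: [-0.0, -0.2, -0.4]
width: 0.0855
grip_force: 0.0
```

jog_arm --plan "0 0 0 7;0 0 0 7;0 0 0 7;0 0 0 7;0 0 0 7;0 0 0 7;0 0 0 7;0 0 0 7;0 0 0 7;0 0 0 7;0 0 0 7;0 0 0 7;0 0 0 7;0 0 0 7;0 0 0 7;0 0 0 7;0 0 0 3;0 0 0 0;0 0 0 0"

```text
clock: 7.1
ee_pos: [0.5151, -0.1789, 0.1333]
ee_rot: [2.142, -2.298, -0.0]
force: [-0.5, -0.9, 0.1]
width: 0.0854
grip_force: 0.0
```

```bash
python3 -c "
from m import *
s=go(.515,-.1785,.0735,176)"
```

```text
t 7.10 pos [ 515.1 -178.9  133.3] psi 175.99 tilt 0.00 F [-0.5 -0.9  0.1] w 85.4 gf 0.0 q6 2.66
 cm tool [-0.04  0.01  5.98] turn -0.01
```

jog_arm --plan "0 0 2 0;0 0 2.5 0;0 0 1.5 0;0 0 0 0;0 0 0 0"

```text
clock: 7.52
ee_pos: [0.5145, -0.1786, 0.0728]
ee_rot: [2.141, -2.298, -0.003]
force: [0.5, 0.5, 0.5]
width: 0.0855
grip_force: 0.0
```

jog_arm --plan "0 0 0 0;0 0 0 0;0 0 0 0;0 0 0 0;0 0 0 0;0 0 0 0;0 0 0 0;0 0 0 0;0 0 0 0;0 0 -0.5 0;0 0 -1 0;0 0 -1.5 0;0 0 -2 0;0 0 -2 0;0 0 -2 0;0 0 -2 0;0 0 -1.5 0;0 0 -1 0;0 0 -0.5 0;0 0 0 0" --grip 0

```text
clock: 9.18
ee_pos: [0.5153, -0.179, 0.2141]
ee_rot: [-2.14, 2.3, -0.002]
force: [0.9, -0.2, -3.5]
width: 0.0132
grip_force: 58.8
```

```bash
python3 -c "
from m import *
s=go(.5615,.1613,.22,-7.5);print(s['wrist_torque'])"
```

```text
t 9.18 pos [ 515.3 -179.   214.1] psi 175.89 tilt 0.06 F [ 0.9 -0.2 -3.5] w 13.2 gf 58.8 q6 2.66
 cm tool [-34.28  -2.17  -0.61] turn 183.39
[-0.00347961 -0.01715675 -0.00906316]
```

jog_arm --plan "0 0 0 -2;0 0 0 -4;0 0 0 -6;0 0 0 -6.5;0 0 0 -6.5;0 0 0 -6.5;0 0 0 -6.5;0 0 0 -6.5;0 0 0 -6.5;0 0 0 -6.5;0 0 0 -6.5;0 0 0 -6.5;0 0 0 -6.5;0 0 0 -6.5;0 0 0 -6.5;0 0 0 -6.5;0 0 0 -6.5;0 0 0 -6.5;0 0 0 -6.5;0 0 0 -6.5"

```text
clock: 10.85
ee_pos: [0.5141, -0.1784, 0.2114]
ee_rot: [-3.041, -0.778, 0.004]
force: [0.1, 0.1, -4.4]
width: 0.0131
grip_force: 58.8
```

jog_arm --plan "0 0 0 -6.5;0 0 0 -6.5;0 0 0 -6.5;0 0 0 -6.5;0 0 0 -6.5;0 0 0 -6.5;0 0 0 -6.5;0 0 0 -5.5;0 0 0 -4;0 0 0 0;0 0 0 0"

```text
clock: 11.77
ee_pos: [0.5144, -0.1785, 0.2119]
ee_rot: [-2.346, -2.085, 0.001]
force: [0.3, -0.7, -4.2]
width: 0.0127
grip_force: 58.8
```

```bash
python3 -c "
from m import *
s=go(.5615,.1613,.22,-7.5)"
```

```text
t 11.77 pos [ 514.4 -178.5  211.9] psi -6.73 tilt 0.15 F [ 0.3 -0.7 -4.2] w 12.7 gf 58.8 q6 -0.44
 cm tool [34.3   0.69 -0.77] turn 0.77
```

jog_arm --plan "0 0 0 0.8;1 0 -0.3 0;2 0 -0.3 0;2.7 0.1 0 0;2.7 0.1 0 0;2.7 0.1 0 0;2.7 0.1 0 0;2.7 0.1 0 0;2.7 0.1 0 0;2.7 0 0 0;2.7 0 0 0;2.7 0 0 0;2.7 0 0 0;2 0 0 0;1.3 0 0 0;0.7 0 0 0;0 0 0 0;0 0 0 0;0 0 0 0"

```text
clock: 13.35
ee_pos: [0.5649, 0.1564, 0.2193]
ee_rot: [2.362, 2.071, -0.001]
force: [-1.0, -0.4, -5.5]
width: 0.0128
grip_force: 58.8
```

```bash
python3 - <<'E'
from m import *
s=go(.5615,.1613,.155,-7.5); print(s['wrist_torque'])
for n in ['scene','top']:
    i,d,X=cloud(n); np.savez(n+'1.npz',i=i,X=X)
    P=X.reshape(-1,3); m=(abs(P[:,0]-.56)<.2)&(abs(P[:,1]-.16)<.13)
    for a,b in [(.195,.21),(.215,.23)]:
        q=P[m&(P[:,2]>a)&(P[:,2]<b)]; print(n,a,rect(q),len(q))
    q=P[m&(P[:,2]>.13)]; print(np.histogram(q[:,2],bins=np.arange(.13,.25,.005))[0])
i,_,_=cloud('scene'); cv2.imwrite('pics/s1.png',cv2.resize(i[130:330,150:400],(750,600)))
E
```

```text
t 13.35 pos [564.9 156.4 219.3] psi -7.49 tilt 0.04 F [-1.  -0.4 -5.5] w 12.8 gf 58.8 q6 0.20
 cm tool [ 0.45 -0.4   6.43] turn 0.01
[-0.02980442 -0.00255291  0.00195208]
scene 0.195 (array([565.3, 156.9]), array([105.4, 219.6]), 82.49, 549) 549
scene 0.215 (array([576.5, 185.1]), array([12.4, 50.4]), 10.85, 33) 33
[   0    0   25 2099  229  143  297  158  145  163  175  123  134  125
  135  289  162    7    8   18   32   35  114]
top 0.195 (array([566.1, 156.1]), array([102.6, 220.9]), 82.67, 144) 144
top 0.215 (array([588.9, 104.1]), array([ 3.7, 74.7]), 83.56, 3) 3
[  0   0  48 401 160  31  84  52  20  21  30  29  20  28  31  85  82   1
   1   1   2   3  15]
```

View pics/s1.png

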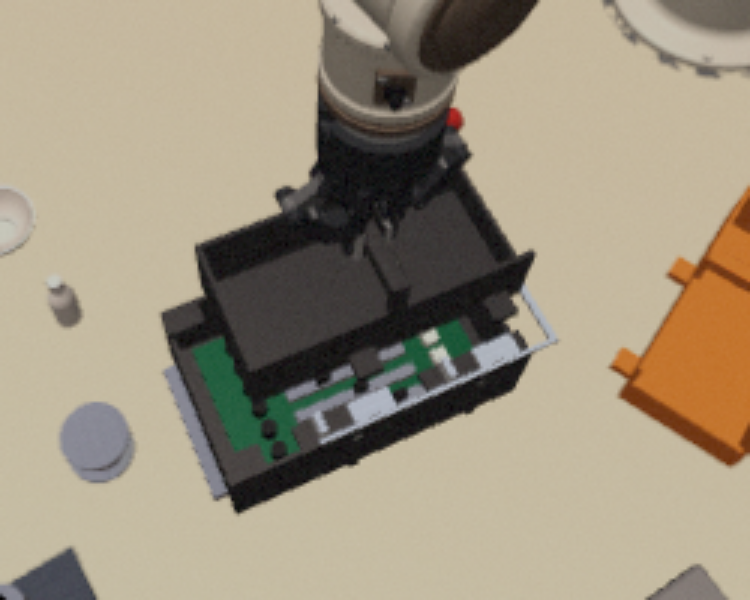

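jog_arm --plan "0.2 -0.2 0.3 0;0.2 -0.2 0.7 0;0.05 0 1.2 0;0 0 1.2 0;0 0 1 0;0 0 0.7 0;0 0 0.4 0;0 0 0 0;0 0 0 0;0 0 0 0"

```text
clock: 14.33
ee_pos: [0.5621, 0.1625, 0.165]
ee_rot: [2.36, 2.073, 0.002]
force: [-0.1, 0.3, -5.4]
width: 0.013
grip_force: 58.7
```

```bash
python3 - <<'E'
from m import *
s=go(.5615,.1613,.155,-7.5); print(s['wrist_torque'])
i,_,_=cloud('scene'); cv2.imwrite('pics/s2.png',cv2.resize(i[130:330,150:400],(750,600),interpolation=cv2.INTER_CUBIC))
E
```

```text
t 14.33 pos [562.1 162.5 165. ] psi -7.42 tilt 0.08 F [-0.1  0.3 -5.4] w 13.0 gf 58.7 q6 0.20
 cm tool [-0.12 -0.05  1.  ] turn 0.08
[-0.01733842 -0.00368577  0.00464315]
```

View pics/s2.png

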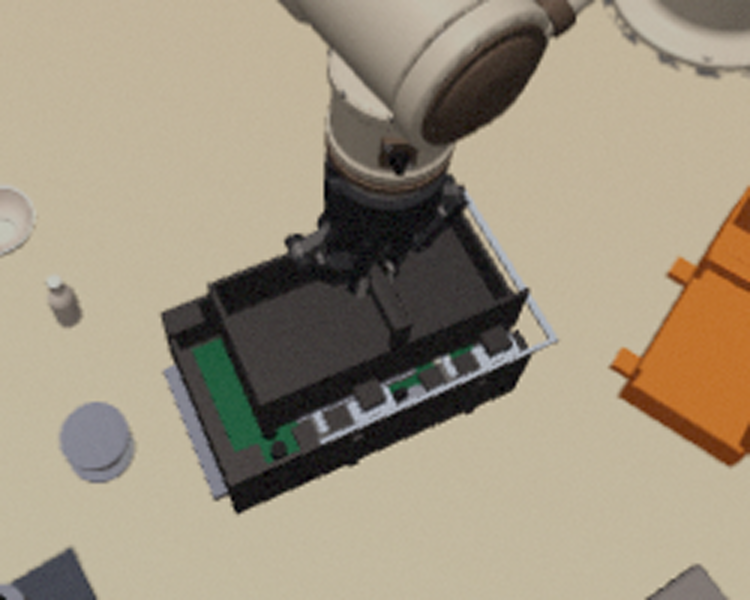

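The tote hangs level just above the saddle, with lugs beside the pads on the visible side at about (370,395) and (495,340). Lowering onto the pads now.

jog_arm --plan "-0.1 0 0.1 0.05;0 0 0.15 0;0 0 0.15 0;0 0 0.15 0;0 0 0.15 0;0 0 0.1 0;0 0 0.05 0;0 0 0.05 0;0 0 0 0;0 0 0 0"

```text
clock: 15.22
ee_pos: [0.5615, 0.1614, 0.1559]
ee_rot: [2.361, 2.072, 0.0]
force: [-3.3, -0.3, 1.4]
width: 0.0127
grip_force: 59.6
```

jog_arm --plan "0 0.05 0 0;0 0.1 0 0;0 0.15 0 0;0 0.15 0 0;0 0.15 0 0;0 0.15 0 0;0 0.15 0 0;0 0.1 0 0;0 0 0 0"

```text
clock: 15.97
ee_pos: [0.5718, 0.1604, 0.1559]
ee_rot: [2.361, 2.072, 0.001]
force: [-3.7, 0.3, 5.4]
width: 0.013
grip_force: 60.2
```

jog_arm --plan "0 0.1 0 0;0 0.15 0 0;0 0.15 0 0;0 0.15 0 0;0 0.15 0 0;0 0.15 0 0;0 0.1 0 0;0 0.05 0 0;0 0 0 0"

```text
clock: 16.72
ee_pos: [0.5813, 0.1591, 0.1559]
ee_rot: [-2.361, -2.072, -0.0]
force: [-6.4, 0.6, 8.5]
width: 0.0129
grip_force: 60.4
```

```bash
cat >> m.py <<'E'
def low():
    s=go(0,0,0,-7.5); d=s['ee_pos'][:2]-[.5784,.1591]; a=np.radians(-7.5); u=np.array([np.cos(a),np.sin(a)]); v=np.array([-u[1],u[0]])
    print('lower-frame x %.1f y %.1f'%(1e3*d@u,1e3*d@v),'Flow',np.round([s['force'][:2]@u,s['force'][:2]@v,s['force'][2]],2),'M',np.round(s['wrist_torque'],2))
E
python3 -c "
from m import *
low()"
```

```text
t 16.72 pos [581.3 159.1 155.9] psi -7.46 tilt 0.03 F [-6.4  0.6  8.5] w 12.9 gf 60.4 q6 0.20
 cm tool [-23.33 -55.56  15.61] turn 0.04
lower-frame x 2.8 y 0.3 Flow [-6.42 -0.25  8.52] M [ 0.09  1.26 -0.02]
```

jog_arm --plan "0 0.05 -0.02 0;0 0.1 -0.02 0;0 0.1 0 0;0 0.1 0 0;0 0.1 0 0;0 0.05 0 0;0 0 0 0"

```text
clock: 17.3
ee_pos: [0.5863, 0.1583, 0.1558]
ee_rot: [-2.361, -2.072, -0.0]
force: [-5.1, 1.6, 5.3]
width: 0.0136
grip_force: 60.1
```

```bash
python3 -c "
from m import *
low()"
```

```text
t 17.30 pos [586.3 158.3 155.8] psi -7.47 tilt 0.02 F [-5.1  1.6  5.3] w 13.6 gf 60.1 q6 0.20
 cm tool [-23.32 -56.07  15.59] turn 0.03
lower-frame x 7.9 y 0.3 Flow [-5.29  0.92  5.27] M [ 0.19  1.04 -0.04]
```

jog_arm --plan "0 0.05 -0.01 0;0 0.05 0 0;0 0.05 0 0;0 0.05 0 0;0 0 0 0"

```text
clock: 17.72
ee_pos: [0.5884, 0.1576, 0.1546]
ee_rot: [2.361, 2.072, 0.0]
force: [0.0, -0.2, -3.9]
width: 0.0126
grip_force: 58.8
```

jog_arm --plan "0 0.05 0 0;0 0.05 0 0;0 0.05 0 0;0 0 0 0"

```text
clock: 18.05
ee_pos: [0.5898, 0.1576, 0.1554]
ee_rot: [2.361, 2.072, -0.0]
force: [-0.2, -0.7, -4.2]
width: 0.013
grip_force: 58.8
```

jog_arm --plan "0 0.05 0 0;0 0.05 0 0;0 0 0 0"

```text
clock: 18.3
ee_pos: [0.5908, 0.1576, 0.1558]
ee_rot: [2.361, 2.072, 0.0]
force: [-0.4, -0.7, -5.3]
width: 0.0127
grip_force: 58.8
```

jog_arm --plan "0 0.05 0 0;0 0.05 0 0;0 0 0 0"

```text
clock: 18.55
ee_pos: [0.5914, 0.1575, 0.1557]
ee_rot: [-2.361, -2.072, 0.001]
force: [-1.6, 0.7, -3.8]
width: 0.0129
grip_force: 58.8
```

```bash
python3 -c "
from m import *
low()"
```

```text
t 18.55 pos [591.4 157.5 155.7] psi -7.45 tilt 0.05 F [-1.6  0.7 -3.8] w 12.9 gf 58.8 q6 0.19
 cm tool [-23.29 -56.58  15.62] turn 0.05
lower-frame x 13.1 y 0.1 Flow [-1.67  0.53 -3.77] M [0.05 0.27 0.06]
```

jog_arm --plan "0 0.05 0 0;0 0.03 0 0;0 0 0 0;0 0 0 0"

```text
clock: 18.88
ee_pos: [0.5917, 0.1575, 0.1554]
ee_rot: [-2.36, -2.071, 0.002]
force: [-4.4, 1.1, -3.9]
width: 0.0129
grip_force: 58.8
```

jog_arm --plan "0 -0.02 0.05 0;0 0 0.08 0;0 0 0.08 0;0 0 0.08 0;0 0 0.06 0;0 0 0.05 0;0 0 0.04 0;0 0 0 0;0 0 0 0"

```text
clock: 19.63
ee_pos: [0.5921, 0.1574, 0.1513]
ee_rot: [-2.361, -2.072, 0.0]
force: [-4.4, 0.8, -2.7]
width: 0.0129
grip_force: 59.1
```

```bash
python3 -c "
from m import *
low()"
```

```text
t 19.63 pos [592.1 157.4 151.3] psi -7.47 tilt 0.02 F [-4.4  0.8 -2.7] w 12.9 gf 59.1 q6 0.19
 cm tool [-23.3  -56.65  15.15] turn 0.03
lower-frame x 13.8 y 0.1 Flow [-4.51  0.25 -2.71] M [0.21 1.19 0.09]
```

jog_arm --plan "0 0 0.05 0;0 0 0.04 0;0 0 0.03 0;0 0 0 0;0 0 0 0"

```text
clock: 20.05
ee_pos: [0.5922, 0.1575, 0.1512]
ee_rot: [-2.361, -2.072, 0.0]
force: [-7.5, -0.2, 4.3]
width: 0.0131
grip_force: 59.9
```

```bash
python3 -c "
from m import *
low()"
```

```text
t 20.05 pos [592.2 157.5 151.2] psi -7.46 tilt 0.01 F [-7.5 -0.2  4.3] w 13.1 gf 59.9 q6 0.19
 cm tool [-23.3  -56.67  15.13] turn 0.04
lower-frame x 13.8 y 0.2 Flow [-7.43 -1.22  4.35] M [0.08 1.68 0.07]
```

jog_arm --plan "0 -0.03 -0.05 0;0 0 -0.03 0;0 0 0 0;0 0 0 0"

```text
clock: 20.38
ee_pos: [0.5921, 0.1575, 0.1512]
ee_rot: [2.361, 2.072, 0.0]
force: [-5.2, 0.7, -0.3]
width: 0.0131
grip_force: 59.4
```

jog_arm --plan "0 0 0 0;0 0 0 0;0 0 0 0;0 0 0 0;0 0 0 0;0 0 0 0;0 0 0 0;0 0 0 0" --grip 8.54

```text
clock: 21.05
ee_pos: [0.592, 0.1574, 0.151]
ee_rot: [2.361, 2.072, 0.0]
force: [0.7, 0.6, 0.3]
width: 0.0853
grip_force: 0.0
```

jog_arm --plan "0 0 -0.5 0;0 0 -1 0;0 0 -2 0;0 0 -3 0;0 0 -3 0;0 0 -3 0;0 0 -2 0;-3 -2 0 0;-3 -3 0 0;-3 -3 0 0;-3 -3 0 0;-3 -3 0 0;-3 -3 0 0;-3 -3 0 0;-2 -2 0 0;-1 -1 0 0;0 0 0 0;0 0 0 0"

```text
clock: 22.55
ee_pos: [0.3366, -0.0482, 0.297]
ee_rot: [2.361, 2.068, 0.002]
force: [-0.1, -0.1, -0.2]
width: 0.0857
grip_force: 0.0
```

```bash
python3 - <<'E'
from m import *
low()
t=np.radians(-7.5); c=np.array([.5784,.1591])
for n in ['scene','top']:
    i,d,X=cloud(n); P=X.reshape(-1,3)
    p=(P[:,:2]-c)@np.array([[np.cos(t),-np.sin(t)],[np.sin(t),np.cos(t)]])*1e3; z=P[:,2]*1e3
    m=(abs(p[:,0])<160)&(abs(p[:,1])<60)
    q=P[m&(z>136)&(z<147)]; print(n,'rim',rect(q), 'bar',rect(P[m&(z>165)&(z<185)]))
    k=m&(z>135)&(z<150); A=np.c_[p[k],np.ones(k.sum())]
    zt=z.copy(); kk=m&(abs(z-82)<6)&(abs(p[:,0]-13)<95)&(abs(p[:,1])<45); A=np.c_[p[kk],np.ones(kk.sum())]
    print('floor plane slope mm/m, z',np.round(np.linalg.lstsq(A,z[kk],rcond=None)[0]*[1e3,1e3,1],1),kk.sum())
    b=P[m&(z>165)&(z<185)]; print('bar z max',np.percentile(b[:,2],95))
    cv2.imwrite(f'pics/{n}9.png',cv2.resize(i[130:330,150:400] if n=='scene' else i,(750,600) if n=='scene' else (768,576),interpolation=cv2.INTER_CUBIC))
E
```

```text
t 22.55 pos [336.6 -48.2 297. ] psi -7.57 tilt 0.16 F [-0.1 -0.1 -0.2] w 85.7 gf 0.0 q6 -0.37
 cm tool [  0.36 -34.08  29.61] turn -0.07
lower-frame x -212.7 y -237.0 Flow [-0.05 -0.12 -0.18] M [-0.01 -0.01 -0.01]
scene rim (array([590.7, 157.9]), array([105.9, 220.4]), 82.69, 544) bar (array([591.3, 158.4]), array([104.3,  14.8]), 83.18, 329)
floor plane slope mm/m, z [ 1.   3.1 79.7] 1929
bar z max 0.17825762624968855
top rim (array([592.2, 157.3]), array([102. , 221.4]), 82.75, 239) bar (array([591.8, 157.5]), array([101.1,  14.5]), 82.75, 163)
floor plane slope mm/m, z [-1.  -3.7 80.1] 1203
bar z max 0.17974694222201654
```

View pics/scene9.png

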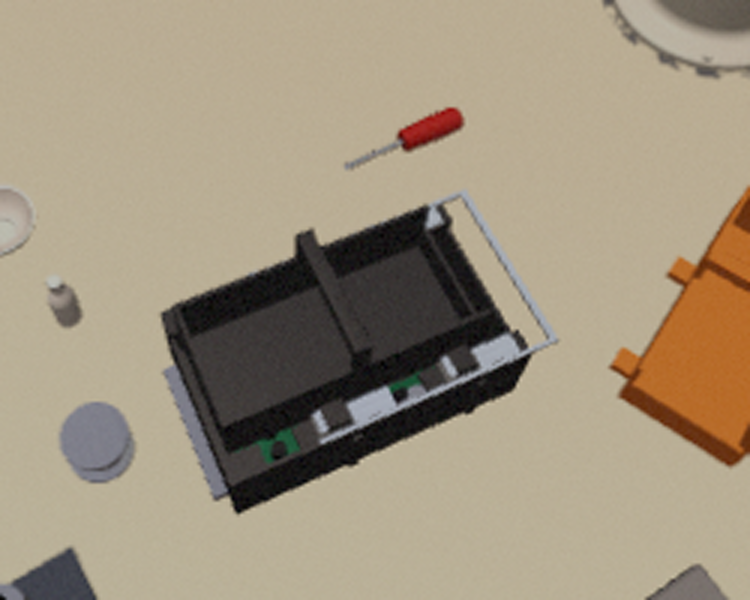

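The tote sits level (floor slope about 0). Its bar top is near 178 mm, and 177 mm is expected when seated. The lugs at about (333,415) and (460,360) are in the seats, and the screwdriver and bottle haven't moved.

```bash
python3 -c "
from workcell import order
print(order.finish_job())"
```

```text
the job is handed in; nothing more can be done
None
```

The job is handed in: the upper tote was turned half a turn, slid gently along the pads to the stops, dropped level into the four seats and released, 22.6 s into the 58 s limit.

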